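Bleed the wide clay extruder

TASK

Screw the knurled cap of the wider clay extruder down (clockwise from above) until it bottoms out on its shoulder, then back it off a quarter turn so that trapped air can escape, and keep hold of the cap there: the job ends while the fingers still grip the cap and hold it still. Leave the slim extruder's cap screwed home as it is, and do not disturb the other things on the table.

Things in the scene. Friction and masses are not known exactly. Their poses are not given: they have to be found in the camera images.
- wide: the wider clay extruder: upright aluminium barrel 46 mm across on a grey 100 mm square foot bolted to the table. Origin: middle of the foot's underside, on the barrel's axis; z up. The shoulder (52 mm across) on which the cap bottoms out is 125 mm above the table; a small index bar just under it marks the barrel's +x side. Grey collar at the foot: 66 mm across, up to 34 mm height.
- wide_turn (a joint): turn of the wide extruder's cap on its thread, rad: 0 = bottomed out (hard stop), growing as it is unscrewed, counter-clockwise from above, up to a stop at 4.2; a quarter turn is 1.57. It starts already on the thread, 2.1 to 3.4 rad from home. It needs about 0.12 N m to turn and stays where it is left.
- wide_cap: the wide extruder's cap: round, knurled, aluminium, 58 mm across, 36 mm high, upright, free all round. Origin: centre of its underside, 125 mm above the table when bottomed out, rising 8 mm per turn unscrewed (1.27 mm/rad). A dark rib 4 mm high on its top runs from the middle to the rim along the cap's own +x; bottomed out, it points the same way as the index bar (barrel's +x).
- wide_grip (a point): point on the cap's axis at half its height (18 mm above its underside, 18 mm below its flat top): where to grip. At the end the gripper's TCP should be within about 15 mm of it, level with it or a little above.
- slim: the slim clay extruder, to be left alone: same build, barrel 30 mm across, foot 100 mm square, 105 mm from table to shoulder, cap 40 mm across and 30 mm high on top (139 mm over all with its rib). Origin: middle of the foot's underside.
- slim_turn (a joint): turn of the slim extruder's cap, rad: 0 = bottomed out, as it stands and must stay.
- cup: bystander: small open white plastic cup, 66 mm across, 45 mm high, loose on the table
- bowl: bystander: open white plastic bowl, 130 mm across, 50 mm high, loose on the table
- jar: bystander: closed white jar with a black cap, 56 mm across, 75 mm high, loose on the table
- die: bystander: flat brass ring (spare extruder die), 44 mm across, 6 mm thick, loose on the table
- bisque: bystander: open terracotta cup, 80 mm across, 70 mm high, loose on the table
- spatula: bystander: modelling spatula lying flat, 200 mm long, loose on the table
- brush: bystander: brush lying flat, 180 mm long, loose on the table
Mind the look-alikes: they are no part of the job. What is shaped like the wide but blue or purple is not meant.

How it is judged:
On the way:
1. the wide extruder's cap is screwed down until it bottoms out (value of joint wide_turn below 0.06 rad), for 0.1 s.
At the end, for the whole second after the job is handed in: After bottoming out (within 0.06 rad) the wide cap stands 1.57 rad (within 0.35) off its stop, still (under 0.1 rad/s), held by the fingers with over 3 N, the TCP within 20 mm sideways and 35 mm in all of the cap's middle. The slim cap is still home (within 0.2 rad) (value of joint wide_turn between 1.22 and 1.92 rad and velocity of joint wide_turn between -0.1 and 0.1 rad/s and contact force between the fingers and wide_cap above 3 N and horizontal distance between the grasp point and wide_grip below 0.02 m and distance between the grasp point and wide_grip below 0.035 m and value of joint slim_turn below 0.2 rad); the arm keeps its last pose, push and grip.
It fails at once if the slim extruder's cap is unscrewed (value of joint slim_turn above 0.2 rad).
It fails at once if a bystander is pushed more than 40 mm from its place (distance of any of cup, bowl, jar, die, bisque, spatula, brush from where it was at the start of the episode above 0.04 m).
It also fails if it takes over 64 s, if anything falls off the work surface, if the arm or the gripper's body presses on something with over 40 N, if the wrist force passes 120 N, or if a joint passes its speed limit or range.

ROBOT

A 6-joint arm with a two-finger parallel gripper is mounted at the origin on the work surface. World frame = base frame: x ahead of the robot, y to its left, z up, the work surface at z = 0. Lengths are in m, angles in rad, forces in N, time in s.
With the tool pointing down it reaches from about 0.35 to 0.775 m from the base axis. Payload 5.5 kg.
Tool frame: the origin (TCP) lies between the finger pads, 19 mm behind the fingertips; this is the grasp point; z points along the fingers, y is the direction in which the jaws open and shut (so a half turn about z gives the same grasp; the last joint's range is limited). The gripper opens to 85 mm and grips with 20 to 120 N. Pads are 22 mm wide; open, the fingers measure 114 mm over their backs; the gripper's body (76 mm by 85 mm) begins 54 mm behind the grasp point. The pads swing forward as they close: fully open they stand 13 mm farther back than shut.
Start: joints at [-1.378, 0.313, 0.046, 1.304, 0, 1.431], TCP at [0.188, -0.543, 0.25] pointing down, gripper open.
Joint ranges: [-2.76, 2.76], [-0.86, 1.69], [-1.03, 1.26], [-2.2, 2.34], [-1.47, 1.5], [-3.14, 3.14]. Speed limits (rad/s): [2.57, 2.57, 3.14, 3.14, 3.14, 3.14].

INTERFACE

Orientations are given as a unit quaternion [w, x, y, z].
In Python, from workcell import env gives the robot as it stands. The module is installed in compiled form; this text tells all that it offers.
- The arm moves only by the tool play_rows, never from a script. Its argument "steps" is a list of rows, each an object with "claw": the closure in counts, from 0 (fully open) to 255 (shut); "dp": the shift along the tool's x, y, z in m, a list of three; "angular": the turn, a rotation vector about the tool's x, y, z in degrees, a list of three. In form: [{"claw": claw, "dp": [dx, dy, dz], "angular": [wx, wy, wz]}, ...]. A call has exactly 8 rows; each row shifts and turns the commanded pose from where the row before left it, along the tool's axes as they then stand; what a row does not reach is not made up. A row lasts 1/12 s, in which the tool goes at most 41.7 mm and 7.16 degrees, less where a joint would pass 70% of its speed; a pose out of reach is approached as far as the arm can. A call is refused whole if a number of a shift passes 0.0417 or a number of a turn 7.16, either way. A call with a gripper value outside its range is refused whole. The fingers move at their own pace and stop on an object; "force" is the grip in N (left out, the last holds). Time passes only in rows, so rows that do not move let the fingers close, or fill a call up. It gives the time, the measured TCP pose, the force and the opening at its end, in the units of the state.
- env.get_state(): the state, without advancing time (a new reading comes with each control period).
- env.read_camera(name): name is "scene" or "top" or "wrist"; returns (picture, depth): 480x640x3 uint8, red, green, blue; 480x640 float32, m along the optical axis (not along the pixel's ray), 0 where there is no reading.
- env.calibration(name): a dict with "fx", "fy", "cx", "cy" (pixels), "world_from_camera" (4x4, takes a point from camera to world coordinates); the wrist camera has in their place "hand_eye" (4x4, takes a point from camera to tool coordinates, whose origin is the TCP and whose axes are the flange's). Camera axes: x right, y down, z forward; pixel columns grow to the right and rows downward; lengths in m; the calibration is good to about 2 mm. A picture is of the moment at which its call begins: read the wrist's pose just before it. calibration takes no time and is no camera call.
- env.hand_in(): hands the job in, once; it reports no verdict.
The state is a dict: "clock": time; "joint_pos": joint angles; "qvel": joint speeds; "tau": joint torques, N m; "tcp_pos": TCP position; "orientation": TCP orientation; "wrist_force": force on the tool from outside, world axes, zero at the start; "ft_torque": the same for the moment, N m; "finger_gap": finger opening in m.
Only numpy, scipy, OpenCV 4.12 (cv2) and the standard library are available. Lean on these libraries where they do the work, as an engineer would, in place of code of your own. Each camera call takes 0.05 s, during which the arm holds its last target. There are 200 camera calls.

## Working session

There is one attempt and no reset: what is moved stays moved. The work goes in short steps, Python scripts to look and compute and a tool call to move; the robot and the scene stay as the last step left them, time stands still between calls to the robot, and variables do not carry over. Pictures are saved under pics/ and viewed, about 8 in all and at most 12, crops included, and the job is handed in when it is done.

Besides the shell and the picture viewer there is one more tool, called in YAML: its name, and indented under it one key for each argument. play_rows: Moves the arm, as the interface text tells. Its arguments: {"type":"object","properties":{"steps":{"type":"array","items":{"type":"object","properties":{"claw":{"type":"number"},"dp":{"type":"array","items":{"type":"number"}},"angular":{"type":"array","items":{"type":"number"}}}}},"force":{"type":"number"}},"required":["steps"]}

```bash
mkdir -p pics; cat > h.py <<'E'
from workcell import env
import numpy as np, cv2
def px2w(name,u,v,d):
    c=env.calibration(name); p=np.array([(u-c['cx'])/c['fx']*d,(v-c['cy'])/c['fy']*d,d,1])
    return (c['world_from_camera']@p)[:3]
E
python3 - <<'E'
from h import *
for n in ('scene','top'):
    p,d=env.read_camera(n); cv2.imwrite(f'pics/{n}0.png',p[:,:,::-1]); np.save(f'{n}_d.npy',d); np.save(f'{n}_p.npy',p)
print(env.get_state()); print(env.calibration('top'))
E
```

```text
{'clock': 0.1, 'joint_pos': array([-1.37759415e+00,  3.13933037e-01,  4.50903090e-02,  1.30360632e+00,
       -1.59969082e-05,  1.43124024e+00]), 'qvel': array([-0.00111234, -0.00063447,  0.00129759,  0.00125219, -0.00141084,
        0.0004859 ]), 'tau': array([ 1.56792874e-03, -4.81723738e+01,  2.99244869e+01,  1.26576421e-02,
       -1.53689834e-04, -9.19767132e-06]), 'tcp_pos': array([ 0.18775175, -0.5430296 ,  0.24919269]), 'orientation': array([-8.25850726e-04,  9.86190553e-01,  1.65612529e-01, -3.01584755e-05]), 'wrist_force': array([0.44140279, 0.1566427 , 0.60967713]), 'ft_torque': array([-0.01929514, -0.05195601, -0.0520721 ]), 'finger_gap': 0.08524407091733856}
{'fx': 501.9762389761229, 'fy': 501.9762389761229, 'cx': 323.35450277132315, 'cy': 236.568872885474, 'world_from_camera': array([[-0.0021112 , -0.99982111,  0.01879585,  0.47420493],
       [-0.99979627,  0.00248771,  0.02003083,  0.00385163],
       [-0.02007401, -0.01874973, -0.99962267,  1.06452908],
       [ 0.        ,  0.        ,  0.        ,  1.        ]])}
```

View pics/top0.png

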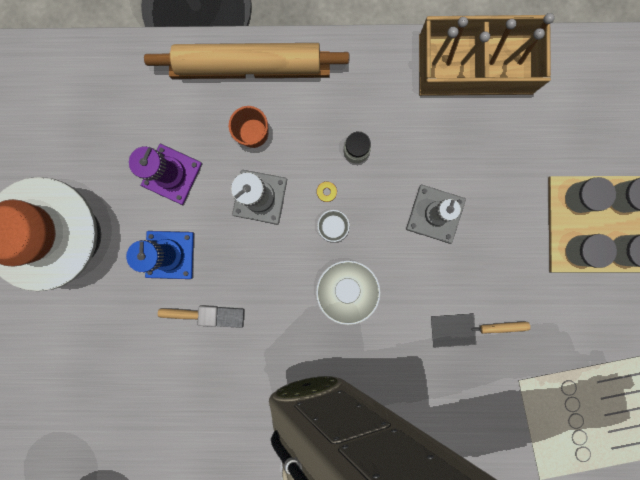

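View pics/scene0.png

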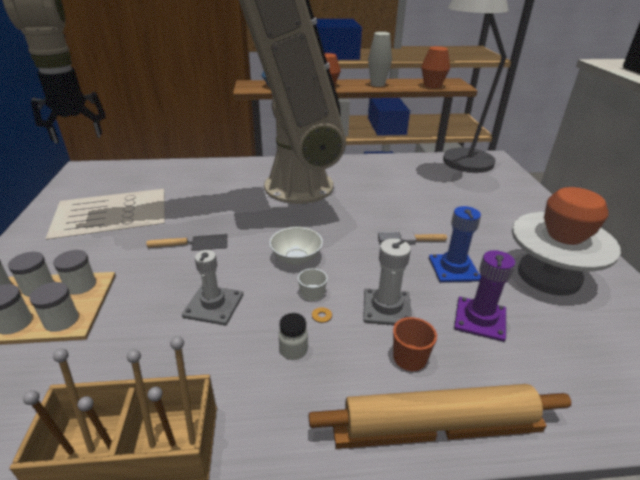

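The top view shows four candidates for the wide extruder: the grey wide one with its cap at (248,190), the grey slim one at (450,210), a blue one at (142,257) and a purple one at (147,163). By the description I choose the grey one at (248,190). Next is a close crop with measurements.

```bash
python3 - <<'E'
from h import *
p=np.load('top_p.npy'); d=np.load('top_d.npy')
cr=p[150:240,210:310][:,:,::-1]; cv2.imwrite('pics/crop1.png',cv2.resize(cr,None,fx=6,fy=6,interpolation=cv2.INTER_CUBIC))
c=env.calibration('top'); v,u=np.mgrid[140:245,205:310]; dd=d[140:245,205:310]
P=np.stack([(u-c['cx'])/c['fx']*dd,(v-c['cy'])/c['fy']*dd,dd,np.ones_like(dd)],-1)@c['world_from_camera'].T
m=(P[...,2]>.14)&(dd>0); q=P[m][:,:3]; print(len(q)); 
zt=np.median(q[:,2]); print('z',zt,q[:,2].max(),np.percentile(q[:,2],[5,25,75,95]))
t=q[abs(q[:,2]-zt)<.003]; (cx,cy),r=cv2.minEnclosingCircle(t[:,:2].astype(np.float32)); print('cap',cx,cy,r,t.mean(0))
f=P[(P[...,2]>.004)&(P[...,2]<.015)&(dd>0)][:,:3]; print('foot',cv2.minAreaRect((f[:,:2]*1000).astype(np.float32)))
for nm,(a,b) in dict(purple=(147,163),slim=(450,210),cup=(333,226),bis=(248,126),die=(326,191)).items(): print(nm,px2w('top',a,b,d[b,a]))
E
```

```text
876
z 0.16371225498390807 0.17206388722695998 [0.15442262 0.16247291 0.16489414 0.16779646]
cap 0.5785220861434937 0.15995417535305023 0.029791921377182007 [0.5793709  0.15922564 0.16376734]
foot ((589.5012817382812, 167.18270874023438), (219.5850067138672, 221.5852508544922), 89.91702270507812)
purple [0.62579056 0.34241646 0.16103647]
slim [ 0.53976724 -0.21014768  0.1400778 ]
cup [0.51654647 0.00466783 0.00124368]
bis [0.72954549 0.18475532 0.005702  ]
die [ 0.591293    0.01938812 -0.002196  ]
```

View pics/crop1.png

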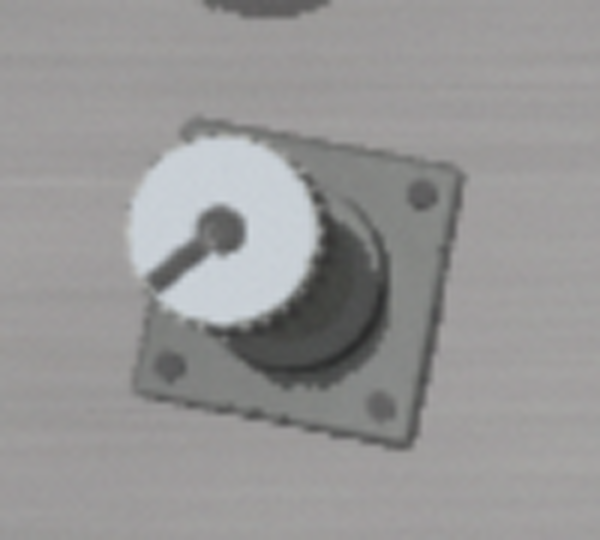

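The crop shows the plain aluminium cap, with its rib from (222,230) to (152,285), so the rib's world heading is about 128°. The foot's edges put the index at about -10°, so the turn is about 2.4 rad. The cap's axis is near (0.579, 0.160) with its top at 0.164, which agrees. I'll pre-rotate the wrist first so that one grasp covers the whole turn.

play_rows:
  steps:
    - {"claw": 0,"dp": [0,0,0],"angular": [0,0,-7]}
    - {"claw": 0,"dp": [0,0,0],"angular": [0,0,-7]}
    - {"claw": 0,"dp": [0,0,0],"angular": [0,0,-7]}
    - {"claw": 0,"dp": [0,0,0],"angular": [0,0,-7]}
    - {"claw": 0,"dp": [0,0,0],"angular": [0,0,-7]}
    - {"claw": 0,"dp": [0,0,0],"angular": [0,0,-7]}
    - {"claw": 0,"dp": [0,0,0],"angular": [0,0,-7]}
    - {"claw": 0,"dp": [0,0,0],"angular": [0,0,-7]}

```text
clock: 0.77
tcp_pos: [0.1878, -0.5432, 0.2495]
orientation: [-0.0, 0.791, 0.612, 0.0]
wrist_force: [0.1, 0.3, -0.2]
finger_gap: 0.0853
```

play_rows:
  steps:
    - {"claw": 0,"dp": [0,0,0],"angular": [0,0,-7]}
    - {"claw": 0,"dp": [0,0,0],"angular": [0,0,-7]}
    - {"claw": 0,"dp": [0,0,0],"angular": [0,0,-7]}
    - {"claw": 0,"dp": [0,0,0],"angular": [0,0,-7]}
    - {"claw": 0,"dp": [0,0,0],"angular": [0,0,-7]}
    - {"claw": 0,"dp": [0,0,0],"angular": [0,0,-7]}
    - {"claw": 0,"dp": [0,0,0],"angular": [0,0,-7]}
    - {"claw": 0,"dp": [0,0,0],"angular": [0,0,-7]}

```text
clock: 1.43
tcp_pos: [0.1878, -0.5432, 0.2494]
orientation: [-0.0, 0.411, 0.911, 0.0]
wrist_force: [0.0, -0.3, 0.6]
finger_gap: 0.0856
```

```bash
cat >> h.py <<'E'
from scipy.spatial.transform import Rotation as Rn
def go(x,y,z):
    s=env.get_state(); w,a,b,c=s['orientation']; R=Rn.from_quat([a,b,c,w])
    X=R.as_matrix()
    print('t',round(s['clock'],2),'tcp',s['tcp_pos'].round(4),'heading',np.degrees(np.arctan2(X[1,0],X[0,0])).round(1),'zaxis',X[:,2].round(3),'q',s['joint_pos'].round(3),'F',s['wrist_force'].round(1),'T',s['ft_torque'].round(2),'gap',s['finger_gap'])
    print('tool delta',R.inv().apply(np.array([x,y,z])-s['tcp_pos']).round(4))
E
python3 -c "
from h import *
go(.579,.16,.25)"
```

```text
t 1.43 tcp [ 0.1878 -0.5432  0.2494] heading 131.4 zaxis [-0.     0.001 -1.   ] q [-1.378  0.314  0.045  1.304  0.    -0.53 ] F [ 0.  -0.3  0.6] T [ 0.01 -0.05 -0.  ] gap 0.08560937839672965
tool delta [2.685e-01 7.585e-01 1.000e-04]
```

play_rows:
  steps:
    - {"claw": 0,"dp": [0.0112,0.0316,0],"angular": [0,0,0]}
    - {"claw": 0,"dp": [0.0112,0.0316,0],"angular": [0,0,0]}
    - {"claw": 0,"dp": [0.0112,0.0316,0],"angular": [0,0,0]}
    - {"claw": 0,"dp": [0.0112,0.0316,0],"angular": [0,0,0]}
    - {"claw": 0,"dp": [0.0112,0.0316,0],"angular": [0,0,0]}
    - {"claw": 0,"dp": [0.0112,0.0316,0],"angular": [0,0,0]}
    - {"claw": 0,"dp": [0.0112,0.0316,0],"angular": [0,0,0]}
    - {"claw": 0,"dp": [0.0112,0.0316,0],"angular": [0,0,0]}

```text
clock: 2.1
tcp_pos: [0.3198, -0.3081, 0.2497]
orientation: [-0.0, 0.414, 0.91, 0.0]
wrist_force: [0.8, -1.0, 1.1]
finger_gap: 0.0853
```

play_rows:
  steps:
    - {"claw": 0,"dp": [0.0112,0.0316,0],"angular": [0,0,0]}
    - {"claw": 0,"dp": [0.0112,0.0316,0],"angular": [0,0,0]}
    - {"claw": 0,"dp": [0.0112,0.0316,0],"angular": [0,0,0]}
    - {"claw": 0,"dp": [0.0112,0.0316,0],"angular": [0,0,0]}
    - {"claw": 0,"dp": [0.0112,0.0316,0],"angular": [0,0,0]}
    - {"claw": 0,"dp": [0.0112,0.0316,0],"angular": [0,0,0]}
    - {"claw": 0,"dp": [0.0112,0.0316,0],"angular": [0,0,0]}
    - {"claw": 0,"dp": [0.0112,0.0316,0],"angular": [0,0,0]}

```text
clock: 2.77
tcp_pos: [0.4516, -0.0745, 0.2498]
orientation: [-0.0, 0.414, 0.91, -0.0]
wrist_force: [0.7, -0.2, -0.0]
finger_gap: 0.0855
```

play_rows:
  steps:
    - {"claw": 0,"dp": [0.0112,0.0316,0],"angular": [0,0,0]}
    - {"claw": 0,"dp": [0.0112,0.0316,0],"angular": [0,0,0]}
    - {"claw": 0,"dp": [0.0112,0.0316,0],"angular": [0,0,0]}
    - {"claw": 0,"dp": [0.0112,0.0316,0],"angular": [0,0,0]}
    - {"claw": 0,"dp": [0.0112,0.0316,0],"angular": [0,0,0]}
    - {"claw": 0,"dp": [0.0112,0.0316,0],"angular": [0,0,0]}
    - {"claw": 0,"dp": [0.0112,0.0316,0],"angular": [0,0,0]}
    - {"claw": 0,"dp": [0.0112,0.0316,0],"angular": [0,0,0]}

```text
clock: 3.43
tcp_pos: [0.5833, 0.1591, 0.2494]
orientation: [-0.0, 0.414, 0.91, -0.0]
wrist_force: [-0.3, -1.2, 0.1]
finger_gap: 0.0851
```

play_rows:
  steps:
    - {"claw": 0,"dp": [0,0,0],"angular": [0,0,-7]}
    - {"claw": 0,"dp": [0,0,0],"angular": [0,0,-7]}
    - {"claw": 0,"dp": [0,0,0],"angular": [0,0,-7]}
    - {"claw": 0,"dp": [0,0,0],"angular": [0,0,-7]}
    - {"claw": 0,"dp": [0,0,0],"angular": [0,0,-7]}
    - {"claw": 0,"dp": [0,0,0],"angular": [0,0,-7]}
    - {"claw": 0,"dp": [0,0,0],"angular": [0,0,-7]}
    - {"claw": 0,"dp": [0,0,0],"angular": [0,0,-7]}

```text
clock: 4.1
tcp_pos: [0.5827, 0.1574, 0.2493]
orientation: [-0.001, -0.065, 0.998, -0.0]
wrist_force: [0.5, -0.3, -0.1]
finger_gap: 0.0854
```

play_rows:
  steps:
    - {"claw": 0,"dp": [0,0,0],"angular": [0,0,-7]}
    - {"claw": 0,"dp": [0,0,0],"angular": [0,0,-7]}
    - {"claw": 0,"dp": [0,0,0],"angular": [0,0,-7]}
    - {"claw": 0,"dp": [0,0,0],"angular": [0,0,-7]}
    - {"claw": 0,"dp": [0,0,0],"angular": [0,0,-7]}
    - {"claw": 0,"dp": [0,0,0],"angular": [0,0,-7]}
    - {"claw": 0,"dp": [0,0,0],"angular": [0,0,-7]}
    - {"claw": 0,"dp": [0,0,0],"angular": [0,0,-7]}

```text
clock: 4.77
tcp_pos: [0.5827, 0.1573, 0.2493]
orientation: [-0.001, -0.526, 0.851, 0.0]
wrist_force: [0.7, 0.2, -0.0]
finger_gap: 0.0855
```

```bash
python3 -c "
from h import *
go(.579,.16,.151)
s=env.get_state(); p,d=env.read_camera('wrist'); cv2.imwrite('pics/wrist1.png',p[:,:,::-1])
c=env.calibration('wrist'); w,a,b,cc=s['orientation']; R=Rn.from_quat([a,b,cc,w]).as_matrix()
T=np.eye(4);T[:3,:3]=R;T[:3,3]=s['tcp_pos'];M=T@c['hand_eye']
v,u=np.mgrid[0:480,0:640]
P=(np.stack([(u-c['cx'])/c['fx']*d,(v-c['cy'])/c['fy']*d,d,np.ones_like(d)],-1)@M.T)[...,:3]
q=P[(d>0)&(abs(P[...,2]-.1635)<.003)&(np.hypot(P[...,0]-.579,P[...,1]-.16)<.045)]
print(len(q),np.median(q[:,2]),cv2.minEnclosingCircle(q[:,:2].astype(np.float32)))
rb=P[(d>0)&(abs(P[...,2]-.168)<.0015)&(np.hypot(P[...,0]-.579,P[...,1]-.16)<.03)]; print(len(rb),rb.mean(0))
"
```

```text
t 4.77 tcp [0.5827 0.1573 0.2493] heading -116.6 zaxis [-0.001 -0.    -1.   ] q [ 0.131  0.371  0.127  1.328 -0.    -0.976] F [ 0.7  0.2 -0. ] T [-0.01  0.02  0.04] gap 0.08553743148458148
tool delta [-0.0008  0.0044  0.0983]
5561 0.1649593181516799 ((0.580842912197113, 0.1583358347415924), 0.03006446734070778)
638 [0.57616666 0.16305617 0.1685114 ]
```

View pics/wrist1.png

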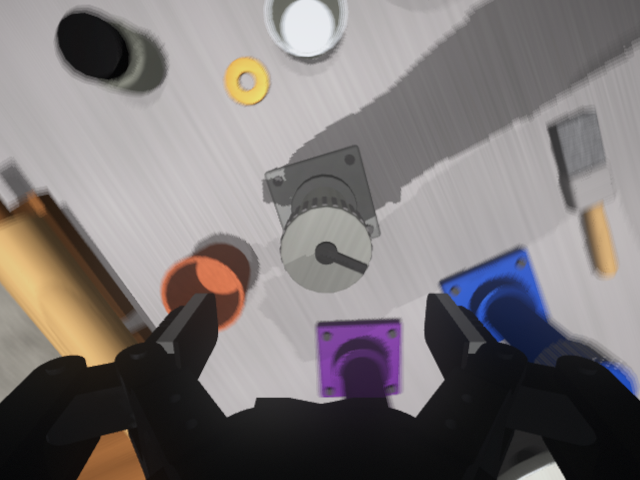

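The wrist view shows the same plain cap at (326,250), with its rib pointing to (365,268) and free space all round it. The refined axis is (0.580, 0.159). I'll descend to TCP z of about 0.150 and grip.

play_rows:
  steps:
    - {"claw": 0,"dp": [0,0.003,0.01],"angular": [0,0,0]}
    - {"claw": 0,"dp": [0,0,0.013],"angular": [0,0,0]}
    - {"claw": 0,"dp": [0,0,0.013],"angular": [0,0,0]}
    - {"claw": 0,"dp": [0,0,0.013],"angular": [0,0,0]}
    - {"claw": 0,"dp": [0,0,0.013],"angular": [0,0,0]}
    - {"claw": 0,"dp": [0,0,0.013],"angular": [0,0,0]}
    - {"claw": 0,"dp": [0,0,0.013],"angular": [0,0,0]}
    - {"claw": 0,"dp": [0,0,0.01],"angular": [0,0,0]}

```text
clock: 5.48
tcp_pos: [0.5797, 0.1587, 0.1504]
orientation: [-0.001, -0.522, 0.853, 0.0]
wrist_force: [0.2, 0.1, -0.6]
finger_gap: 0.0856
```

play_rows:
  steps:
    - {"claw": 0,"dp": [0,0,0],"angular": [0,0,0]}
    - {"claw": 255,"dp": [0,0,0],"angular": [0,0,0]}
    - {"claw": 255,"dp": [0,0,0],"angular": [0,0,0]}
    - {"claw": 255,"dp": [0,0,0],"angular": [0,0,0]}
    - {"claw": 255,"dp": [0,0,0],"angular": [0,0,0]}
    - {"claw": 255,"dp": [0,0,0],"angular": [0,0,0]}
    - {"claw": 255,"dp": [0,0,0],"angular": [0,0,0]}
    - {"claw": 255,"dp": [0,0,0],"angular": [0,0,0]}
  force: 40

```text
clock: 6.15
tcp_pos: [0.5802, 0.1592, 0.1533]
orientation: [0.001, -0.523, 0.852, 0.0]
wrist_force: [-3.9, 2.1, 6.7]
finger_gap: 0.0568
```

```bash
python3 -c "
from h import *
go(.58,.159,.15)"
```

```text
t 6.15 tcp [0.5802 0.1592 0.1533] heading -116.9 zaxis [ 0.001  0.001 -1.   ] q [ 1.340e-01  4.070e-01 -5.900e-02  1.104e+00  1.000e-03 -9.670e-01] F [-3.9  2.1  6.7] T [ 0.3   0.81 -0.04] gap 0.05681888236400404
tool delta [0.0003 0.0001 0.0033]
```

The fingers grip the cap (gap 57 mm). Now I'll screw it down.

play_rows:
  steps:
    - {"claw": 255,"dp": [0,0,0.00016],"angular": [0,0,7]}
    - {"claw": 255,"dp": [0,0,0.00016],"angular": [0,0,7]}
    - {"claw": 255,"dp": [0,0,0.00016],"angular": [0,0,7]}
    - {"claw": 255,"dp": [0,0,0.00016],"angular": [0,0,7]}
    - {"claw": 255,"dp": [0,0,0.00016],"angular": [0,0,7]}
    - {"claw": 255,"dp": [0,0,0.00016],"angular": [0,0,7]}
    - {"claw": 255,"dp": [0,0,0.00016],"angular": [0,0,7]}
    - {"claw": 255,"dp": [0,0,0.00016],"angular": [0,0,7]}

```text
clock: 6.82
tcp_pos: [0.5804, 0.1589, 0.152]
orientation: [0.001, -0.059, 0.998, -0.0]
wrist_force: [-4.2, 0.7, 6.1]
finger_gap: 0.0565
```

```bash
python3 -c "
from h import *
go(.58,.159,.15)
p,d=env.read_camera('wrist'); cv2.imwrite('pics/wrist2.png',p[:,:,::-1])
p,d=env.read_camera('top'); cv2.imwrite('pics/t2.png',p[:,:,::-1])"
```

```text
t 6.82 tcp [0.5804 0.1589 0.152 ] heading -173.3 zaxis [ 0.001 -0.    -1.   ] q [ 0.134  0.407 -0.061  1.101 -0.     0.016] F [-4.2  0.7  6.1] T [0.   0.79 0.11] gap 0.056533467057303693
tool delta [0.0004 0.0002 0.002 ]
```

View pics/wrist2.png

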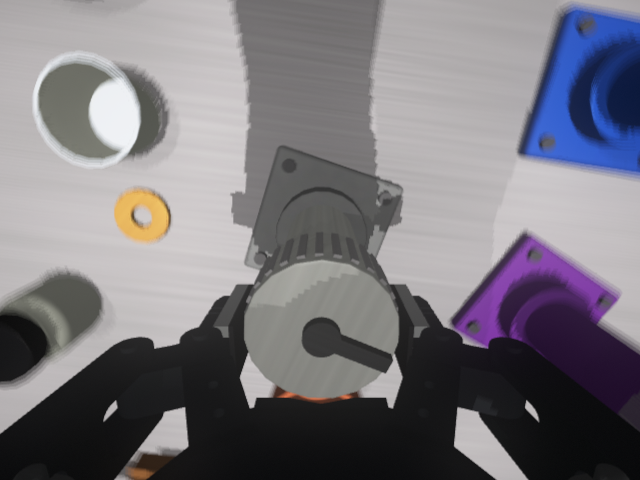

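The rib in the wrist picture, from (320,338) to (390,365), kept its angle to the fingers, so the cap turns without slipping and the wrist moment is about 0.11 N m. About 80° should remain.

play_rows:
  steps:
    - {"claw": 255,"dp": [0,0,0.00016],"angular": [0,0,7]}
    - {"claw": 255,"dp": [0,0,0.00016],"angular": [0,0,7]}
    - {"claw": 255,"dp": [0,0,0.00016],"angular": [0,0,7]}
    - {"claw": 255,"dp": [0,0,0.00016],"angular": [0,0,7]}
    - {"claw": 255,"dp": [0,0,0.00016],"angular": [0,0,7]}
    - {"claw": 255,"dp": [0,0,0.00016],"angular": [0,0,7]}
    - {"claw": 255,"dp": [0,0,0.00016],"angular": [0,0,7]}
    - {"claw": 255,"dp": [0,0,0.00016],"angular": [0,0,7]}

```text
clock: 7.58
tcp_pos: [0.5802, 0.1586, 0.1508]
orientation: [0.0, 0.417, 0.909, -0.0]
wrist_force: [-4.0, -0.4, 6.6]
finger_gap: 0.0569
```

play_rows:
  steps:
    - {"claw": 255,"dp": [0,0,0.0001],"angular": [0,0,3]}
    - {"claw": 255,"dp": [0,0,0.0001],"angular": [0,0,3]}
    - {"claw": 255,"dp": [0,0,0.0001],"angular": [0,0,3]}
    - {"claw": 255,"dp": [0,0,0.0001],"angular": [0,0,2]}
    - {"claw": 255,"dp": [0,0,0.0001],"angular": [0,0,2]}
    - {"claw": 255,"dp": [0,0,0.0001],"angular": [0,0,2]}
    - {"claw": 255,"dp": [0,0,0],"angular": [0,0,2]}
    - {"claw": 255,"dp": [0,0,0],"angular": [0,0,2]}

```text
clock: 8.25
tcp_pos: [0.58, 0.1585, 0.1503]
orientation: [0.0, 0.559, 0.829, -0.0]
wrist_force: [-4.4, -1.7, 7.1]
finger_gap: 0.0569
```

```bash
python3 -c "
from h import *
go(.58,.159,.15)"
```

```text
t 8.25 tcp [0.58   0.1585 0.1503] heading 112.0 zaxis [ 0.    -0.001 -1.   ] q [ 1.340e-01  4.080e-01 -6.400e-02  1.098e+00 -1.000e-03  1.321e+00] F [-4.4 -1.7  7.1] T [-0.19  1.14  0.1 ] gap 0.05691936810523557
tool delta [0.0004 0.0002 0.0003]
```

play_rows:
  steps:
    - {"claw": 255,"dp": [0,0,0],"angular": [0,0,1.5]}
    - {"claw": 255,"dp": [0,0,0],"angular": [0,0,1.5]}
    - {"claw": 255,"dp": [0,0,0],"angular": [0,0,1.5]}
    - {"claw": 255,"dp": [0,0,0],"angular": [0,0,1.5]}
    - {"claw": 255,"dp": [0,0,0],"angular": [0,0,1.5]}
    - {"claw": 255,"dp": [0,0,0],"angular": [0,0,1.5]}
    - {"claw": 255,"dp": [0,0,0],"angular": [0,0,1.5]}
    - {"claw": 255,"dp": [0,0,0],"angular": [0,0,0]}

```text
clock: 8.92
tcp_pos: [0.5799, 0.1586, 0.1502]
orientation: [0.0, 0.632, 0.775, -0.0]
wrist_force: [-4.8, -0.4, 6.9]
finger_gap: 0.057
```

```bash
python3 -c "
from h import *
go(.58,.159,.15)"
```

```text
t 8.92 tcp [0.5799 0.1586 0.1502] heading 101.6 zaxis [ 0.    -0.001 -1.   ] q [ 1.340e-01  4.080e-01 -6.400e-02  1.098e+00 -1.000e-03  1.502e+00] F [-4.8 -0.4  6.9] T [-0.21  1.12  0.71] gap 0.05698308732900948
tool delta [0.0004 0.0001 0.0002]
```

The moment jumped to 0.71 N m after about 141°, so the cap is on its stop. I'll press a little further to be sure.

play_rows:
  steps:
    - {"claw": 255,"dp": [0,0,0],"angular": [0,0,1.5]}
    - {"claw": 255,"dp": [0,0,0],"angular": [0,0,1.5]}
    - {"claw": 255,"dp": [0,0,0],"angular": [0,0,0]}
    - {"claw": 255,"dp": [0,0,0],"angular": [0,0,0]}
    - {"claw": 255,"dp": [0,0,0],"angular": [0,0,0]}
    - {"claw": 255,"dp": [0,0,0],"angular": [0,0,0]}
    - {"claw": 255,"dp": [0,0,0],"angular": [0,0,0]}
    - {"claw": 255,"dp": [0,0,0],"angular": [0,0,0]}

```text
clock: 9.58
tcp_pos: [0.5799, 0.1587, 0.1501]
orientation: [0.0, 0.651, 0.759, -0.0]
wrist_force: [-4.3, -0.3, 6.8]
finger_gap: 0.0571
```

```bash
python3 -c "
from h import *
go(.58,.159,.15)
p,d=env.read_camera('wrist'); cv2.imwrite('pics/wrist3.png',p[:,:,::-1])"
```

```text
t 9.58 tcp [0.5799 0.1587 0.1501] heading 98.7 zaxis [ 0.    -0.001 -1.   ] q [ 1.340e-01  4.090e-01 -6.400e-02  1.098e+00 -1.000e-03  1.553e+00] F [-4.3 -0.3  6.8] T [-0.23  1.03  1.18] gap 0.05708817843643853
tool delta [0.0003 0.0001 0.0001]
```

View pics/wrist3.png

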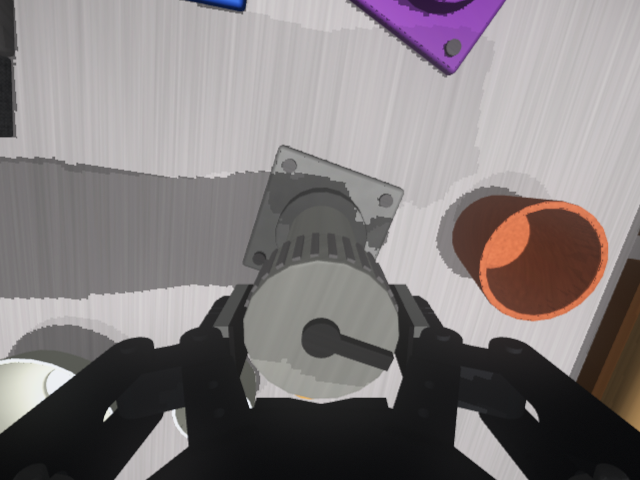

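The rib, (320,338) to (390,362), is now parallel to the foot's edge. With the moment at 1.18 N m and almost no further turning, the cap is bottomed. I'll back off 90° plus about 4° of wind-up.

play_rows:
  steps:
    - {"claw": 255,"dp": [0,0,0],"angular": [0,0,-5]}
    - {"claw": 255,"dp": [0,0,-0.00015],"angular": [0,0,-7]}
    - {"claw": 255,"dp": [0,0,-0.00015],"angular": [0,0,-7]}
    - {"claw": 255,"dp": [0,0,-0.00015],"angular": [0,0,-7]}
    - {"claw": 255,"dp": [0,0,-0.00015],"angular": [0,0,-7]}
    - {"claw": 255,"dp": [0,0,-0.00015],"angular": [0,0,-7]}
    - {"claw": 255,"dp": [0,0,-0.00015],"angular": [0,0,-7]}
    - {"claw": 255,"dp": [0,0,-0.00015],"angular": [0,0,-7]}

```text
clock: 10.3
tcp_pos: [0.5802, 0.1587, 0.1513]
orientation: [0.0, 0.234, 0.972, 0.0]
wrist_force: [-3.7, -0.3, 5.7]
finger_gap: 0.0572
```

play_rows:
  steps:
    - {"claw": 255,"dp": [0,0,-0.00015],"angular": [0,0,-7]}
    - {"claw": 255,"dp": [0,0,-0.00015],"angular": [0,0,-7]}
    - {"claw": 255,"dp": [0,0,-0.00015],"angular": [0,0,-7]}
    - {"claw": 255,"dp": [0,0,-0.00015],"angular": [0,0,-7]}
    - {"claw": 255,"dp": [0,0,-0.00015],"angular": [0,0,-7]}
    - {"claw": 255,"dp": [0,0,-0.0001],"angular": [0,0,-5]}
    - {"claw": 255,"dp": [0,0,0],"angular": [0,0,0]}
    - {"claw": 255,"dp": [0,0,0],"angular": [0,0,0]}

```text
clock: 10.97
tcp_pos: [0.5803, 0.1589, 0.1521]
orientation: [0.0, -0.11, 0.994, 0.0]
wrist_force: [-4.1, 1.5, 6.3]
finger_gap: 0.0568
```

```bash
python3 -c "
from h import *
go(.58,.159,.15)
p,d=env.read_camera('wrist'); cv2.imwrite('pics/wrist4.png',p[:,:,::-1])"
```

```text
t 10.97 tcp [0.5803 0.1589 0.1521] heading -167.4 zaxis [ 0.001  0.    -1.   ] q [ 0.134  0.407 -0.061  1.102  0.    -0.086] F [-4.1  1.5  6.3] T [0.08 0.83 0.09] gap 0.0567758564534903
tool delta [0.0003 0.0001 0.0021]
```

View pics/wrist4.png

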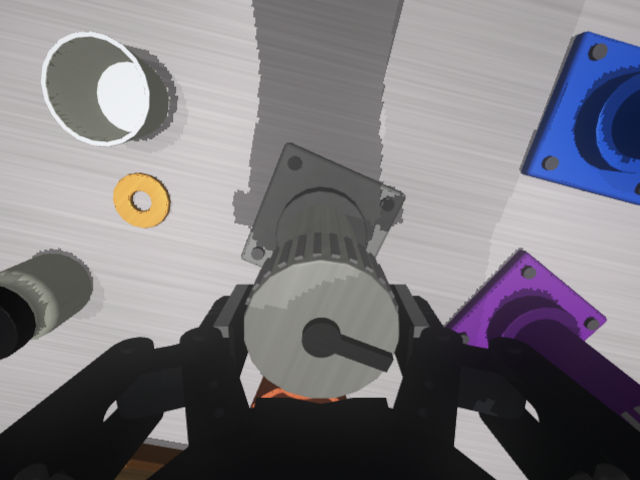

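```bash
python3 -c "
from h import *
print(env.hand_in()); go(.58,.159,.15)"
```

```text
the job is handed in; nothing more can be done
None
the job is handed in; nothing more can be done
```

I screwed the wide extruder's cap down about 141° clockwise in a single grasp until it bottomed out. I then backed it off about a quarter turn and handed the job in at about 11 s with the fingers still gripping. `hand_in` gives no verdict, so I don't know the scored result.

- **Bottomed out:** the wrist moment rose from 0.1 to 1.18 N m with almost no further turning. The rib came parallel to the foot's edge, where the zero mark should be.
- **Backed off:** the rib stands about 88–90° (1.53–1.57 rad) off the stop. The wrist pictures show the rib kept its angle to the fingers within a few degrees.
- **Grip:** the grip is set to 40 N and the gap reads 56.8 mm, a little under the cap's 58 mm. The TCP is at (0.580, 0.159, 0.152), on the axis I measured and about 7 mm above the cap's middle.
- **Other things:** I touched nothing else. I did not look again at the slim cap or most of the bystanders before handing in.
- **Not confirmed:** I never saw the index bar itself. I worked out its direction from the foot's edges, and the stop came within a few degrees of where that put it.

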